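Shear the top copper plate onto the marking pallet

TASK

Slide the top copper plate sideways off the stack in the blue tray, out through the tray's open side, onto the dark marking pallet next to it, and square it into the pallet's corner so that it lies flat with one edge flush against each brass rail. Set the fingertips down softly and work it across with a press of a little over a kilogram, never more than three on anything; do not pick it up. The other plates stay where they are in the tray, and the things lying about are left alone.

Things in the scene. Friction and masses are not known exactly. Their poses are not given: they have to be found in the camera images.
- tray: Blue steel stock tray fixed to the bench, 130 x 98 mm. Walls 42 mm high on its -x, +x and +y sides; its -y side is open, without a lip, towards the pallet. Inside width 124 mm in x; back wall's inner face at y = +50 mm. Origin: under the centre of the stack, on the bench. The stack's top is 38 mm above it, 4 mm below the walls' rims.
- plate1: TOP plate of four, the one to move: copper, 120 (x) x 90 (y) x 8 mm, 0.65 to 0.93 kg, marks flat. Origin: centre of its underside. In the tray only its top and -y edge can be reached. It slides on metal (friction 0.18); fingertips (about 0.4) drag it if pressed on it with 10 to 18 N and slip under less. Land the tips at under 10 mm/s: at 15 mm/s they knock with over 30 N.
- pallet: Dark steel marking pallet, plate 170 (x) x 130 (y) mm on feet, fixed beside the tray's open side, its +y edge 8 to 20 mm from the stack. Origin: centre of its underside, about bench height. Its top is 29 mm above the origin, 0.6 to 1.8 mm lower than the top plate's underside in the stack. Friction as on the stack. Tray, stack and pallet are rigid.
- corner (a point): Point on the pallet's top face where the brass rails' inner faces meet. Axes as the pallet's; lies at x = -72, y = -50, z = 29 mm in its frame. End rail: along x at the pallet's -y edge, 170 mm; side rail: along y at its -x edge, 90 mm; both stand 12 mm above the top face. A plate home in the corner has its origin at +60 (x), +45 mm (y) from this point.
- spray: Bystander: blue spray can with white cap, 52 mm diameter, 160 mm high, standing; origin centre of its underside.
- tape: Bystander: black roll of tape, 72 mm diameter, 19 mm high, lying flat; origin centre of its underside.
- driver: Bystander: red-handled screwdriver, 190 mm long, lying along its x.
- partsbin: Bystander: green open parts bin, 80 (x) x 110 (y) x 50 mm; origin centre of its underside.
- plate2: The second plate of the stack, same as the top one; must stay in the tray. Origin: centre of its underside.
- plate3: The third plate of the stack, same as the top one; must stay in the tray. Origin: centre of its underside.
- plate4: The bottom plate of the stack, same as the top one; must stay in the tray. Origin: centre of its underside.

How it is judged:
On the way:
1. the top plate has been slid clear of the stack and rests on the pallet (y of plate1 in the frame of tray below -0.092 m and z of plate1 in the frame of pallet below 0.031 m), for 0.1 s.
At the end, for the whole second after the job is handed in: The top plate lies flat on the pallet, at rest and let go, with its long -y edge within 2 mm of the end rail and its -x edge within 2 mm of the side rail, square to the rails within 1.4 degrees; the three other plates are within 4 mm of where they were (x of plate1 in the frame of pallet below -0.01 m and y of plate1 in the frame of pallet below -0.003 m and angle between the x axis of plate1 and the x axis of pallet, either way round below 0.025 rad and z of plate1 in the frame of pallet below 0.0305 m and angle between plate1's own z axis and vertical below 0.02 rad and linear speed of plate1 below 0.01 m/s and distance of each of plate2, plate3, plate4 from where it was at the start of the episode below 0.004 m); the robot touches nothing.
It fails at once if the fingers or the arm press on anything with more than 30 N (contact force between any of the fingers, the arm and anything else above 30 N).
It fails at once if one of the three plates left in the tray is shifted by more than 4 mm (distance of any of plate2, plate3, plate4 from where it was at the start of the episode above 0.004 m).
It fails at once if the top plate is picked up (raised more than 6 mm above its place on the stack) or tipped by more than 10 degrees (z of plate1 in the frame of tray above 0.036 m or angle between plate1's own z axis and vertical above 0.175 rad).
It fails at once if the spray can, the tape roll, the screwdriver or the parts bin is moved by more than 10 mm (distance of any of spray, tape, driver, partsbin from where it was at the start of the episode above 0.01 m).
It also fails if it takes over 64 s, if anything falls off the work surface, if the arm or the gripper's body presses on something with over 40 N, if the wrist force passes 120 N, or if a joint passes its speed limit or range.

ROBOT

A 7-joint arm with a two-finger parallel gripper is mounted at the origin on the work surface. World frame = base frame: x ahead of the robot, y to its left, z up, the work surface at z = 0. Lengths are in m, angles in rad, forces in N, time in s.
With the tool pointing down it reaches from about 0.425 to 0.875 m from the base axis. Payload 4.7 kg.
Tool frame: the origin (TCP) lies midway between the tips of the shut fingers; the grasp point (between the pads) lies 19 mm behind it; z points along the fingers, y is the line along which they close (so a half turn about z gives the same grasp; the last joint's range is limited). The gripper opens to 87 mm and grips with 3 to 60 N. Pads are 19 mm wide; open, the fingers measure 117 mm over their backs; the gripper's body (75 mm by 190 mm) begins 51 mm behind the grasp point.
Start: joints at [-1.241, 0.321, -0.07, 1.45, 0.023, 1.371, -0.057], TCP at [0.202, 0.618, 0.223] pointing down, gripper open.
Joint ranges: [-2.86, 2.86], [-0.3, 2.09], [-1.38, 1.24], [0.06, 2.45], [-1.56, 4.7], [0.09, 2.05], [-2.69, 2.69]. Speed limits (rad/s): [2.57, 2.57, 3.14, 3.14, 3.14, 3.14, 3.14].

INTERFACE

Orientations are given as a unit quaternion [w, x, y, z].
In Python, from cell import r, kinematics, optics gives the robot as it stands. The module is installed in compiled form; this text tells all that it offers. Calls block until the motion is done:
- r.goto(position, orientation): joint-space move of the TCP to a pose.
- r.servo_line(position, feed=0.15, rotation=None): straight line of the TCP; rotation=None keeps the orientation; feed is the mean speed in m/s.
- r.set_joints(angles): joint-space move.
- r.grip(opening, grip_force=None): opening from 0.0 (shut) to 1.0 (fully open); grip_force is the grip in N (None keeps the last); returns when the fingers have stopped.
- r.wait(seconds).
- kinematics.ik(position, orientation): joint angles nearest the present ones, or None.
- optics.snapshot(name): name is "scene" or "top"; returns a dict with "img" (420x560x3 uint8, red, green, blue), "mtx" (3x3 intrinsics, pixels), "rvec" (rotation vector, rad) and "tvec" (3), from world to camera coordinates, as OpenCV has them. Camera axes: x right, y down, z forward; pixel columns grow to the right and rows downward; lengths in m; the calibration is good to about 2 mm. A picture is of the moment at which its call begins. There is no depth.
A pose or a line that the arm cannot do raises r.Unreachable and nothing moves.
- r.sign_off(): hands the job in; it is judged then, once.
Readings, each from a call of its own:
- r.current_clock(): time.
- r.current_joint_positions(): joint angles.
- r.current_joint_velocities(): joint speeds.
- r.current_joint_torque(): joint torques, N m.
- r.current_eef_pos(): TCP position.
- r.current_tcp_rot(): TCP orientation.
- r.current_ft_force(): force on the tool from outside, world axes, zero at the start.
- r.current_torque(): the same for the moment, N m.
- r.current_finger_gap(): opening from 0.0 (shut) to 1.0 (fully open).
- r.current_finger_force(): force on a finger pad.
Only numpy, scipy, OpenCV 4.12 (cv2) and the standard library are available. Lean on these libraries where they do the work, as an engineer would, in place of code of your own. Each camera call takes 0.05 s, during which the arm holds its last target. There are 200 camera calls.

## Working session

There is one attempt and no reset: what is moved stays moved. The work goes in short steps, each a Python script; the robot and the scene stay as the last script left them, time stands still between calls to the robot, and variables do not carry over. Pictures are saved under pics/ and viewed, at most 10 in all, crops included, and the job is handed in when it is done.

```bash
mkdir -p pics; python3 - <<'E'
from cell import r, kinematics, optics
import cv2,numpy as np
for n in("scene","top"):
    s=optics.snapshot(n); cv2.imwrite(f"pics/{n}0.png",s["img"][:,:,::-1]); R=cv2.Rodrigues(s["rvec"])[0]; print(n,s["mtx"].tolist(),(-R.T@np.ravel(s["tvec"])).round(3),R.round(2).tolist())
print(r.current_clock(),r.current_eef_pos(),r.current_tcp_rot(),r.current_ft_force())
E
```

```text
scene [[482.6988239700067, 0.0, 275.8523951644317], [0.0, 482.6988239700067, 211.21007748312454], [0.0, 0.0, 1.0]] [ 1.037 -0.672  0.632] [[0.81, 0.58, 0.01], [0.33, -0.45, -0.83], [-0.48, 0.68, -0.55]]
top [[490.2028753168149, 0.0, 284.9290933425663], [0.0, 490.2028753168149, 210.77106630754858], [0.0, 0.0, 1.0]] [0.451 0.038 1.316] [[-0.01, -1.0, -0.01], [-1.0, 0.01, -0.1], [0.1, 0.0, -1.0]]
0.1 [0.20177941 0.61734914 0.22157427] [-6.24256482e-05  1.57218647e-01  9.87563431e-01 -8.73079343e-04] [-1.18068526 -0.47901018  0.37597238]
```

View pics/scene0.png

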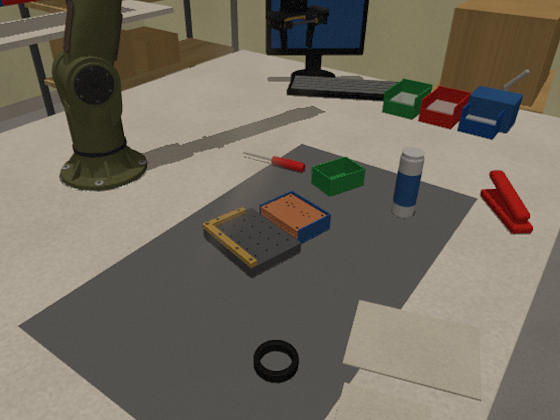

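View pics/top0.png

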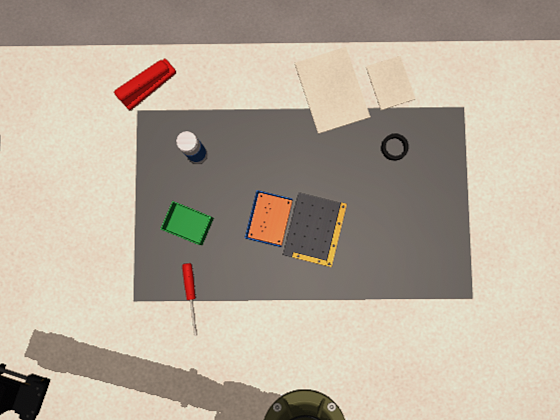

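Scene view: copper stack in the blue tray at about (296,213), pallet at (250,237) with brass rails on its left and lower-left sides. Top view: copper plate at (270,218), pallet at (315,228), end rail on the right edge (340,232), side rail on the lower edge (312,258). The bystanders are well clear.

```bash
cat > h.py <<'E'
from cell import r, kinematics, optics
import cv2,numpy as np
def ray(s,px,z):
    R=cv2.Rodrigues(np.asarray(s["rvec"],float))[0]; t=np.ravel(s["tvec"]); px=np.atleast_2d(px)
    d=np.c_[px,np.ones(len(px))]@np.linalg.inv(s["mtx"]).T@R; c=-R.T@t
    return c+d*((z-c[2])/d[:,2])[:,None]
def mask(s,h0,h1,smin,vmin,box,k=4):
    x0,x1,y0,y1=box
    im=cv2.resize(s["img"][y0:y1,x0:x1],None,fx=k,fy=k,interpolation=cv2.INTER_CUBIC)
    h=cv2.cvtColor(im,cv2.COLOR_RGB2HSV)
    return cv2.inRange(h,(h0,smin,vmin),(h1,255,255))
def pts(s,m,box,z,k=4):   # largest contour -> world xy
    c=max(cv2.findContours(m,cv2.RETR_EXTERNAL,cv2.CHAIN_APPROX_NONE)[0],key=cv2.contourArea)[:,0]
    px=(c+.5)/k-.5+[box[0],box[2]]
    return ray(s,px,z)[:,:2]
def rect(p):
    c,wh,a=cv2.minAreaRect((p*1000).astype(np.float32)); return np.array(c)/1000,wh,a
BOX={"top":(225,370,170,285),"scene":(180,350,175,285)}
def copper(n,z):
    s=optics.snapshot(n); b=BOX[n]; return rect(pts(s,mask(s,4,14,110,90,b),b,z))
E
python3 - <<'E'
from h import *
for n in BOX:
    s=optics.snapshot(n);b=BOX[n]
    for nm,a in(("cu",(4,14,110,90)),("brass",(17,28,110,60)),("blue",(100,120,120,30))):
        m=mask(s,*a,b); cv2.imwrite(f"pics/m_{n}_{nm}.png",m)
        p=pts(s,m,b,{"cu":.038,"brass":.041,"blue":.042}[nm])
        print(n,nm,rect(p),cv2.boxPoints(cv2.minAreaRect((p*1000).astype(np.float32))).round(1).tolist())
    cv2.imwrite(f"pics/c_{n}.png",cv2.resize(s["img"][b[2]:b[3],b[0]:b[1],::-1],None,fx=3,fy=3,interpolation=2))
a=[cv2.resize(cv2.imread(f"pics/{f}_{n}.png")if f=="c" else cv2.imread(f"pics/m_{n}_{f[2:]}.png"),(400,300)) for n,f in(("top","c"),("top","m_brass"),("scene","c"),("scene","m_brass"))]
cv2.imwrite("pics/mosaic.png",np.vstack([np.hstack(a[:2]),np.hstack(a[2:])]))
E
```

```text
top cu (array([0.55583069, 0.08297321]), (91.72775268554688, 121.78501892089844), 75.73348999023438) [[485.5, 53.5], [603.5, 23.5], [626.0999755859375, 112.4000015258789], [508.1000061035156, 142.39999389648438]]
top brass (array([ 0.52369312, -0.0453948 ]), (106.3103256225586, 171.4256134033203), 75.01835632324219) [[427.20001220703125, -74.5999984741211], [592.7999877929688, -118.9000015258789], [620.2000122070312, -16.200000762939453], [454.6000061035156, 28.100000381469727]]
top blue (array([0.55631366, 0.08698477]), (97.38640594482422, 130.8701171875), 75.70056915283203) [[480.8999938964844, 56.0], [607.7000122070312, 23.600000381469727], [631.7000122070312, 118.0], [504.8999938964844, 150.3000030517578]]
scene cu (array([0.5616377 , 0.07204515]), (109.43162536621094, 139.0242462158203), 75.73656463623047) [[480.79998779296875, 36.099998474121094], [615.5, 1.899999976158142], [642.5, 107.9000015258789], [507.70001220703125, 142.1999969482422]]
scene brass (array([ 0.50123947, -0.07924464]), (96.0284652709961, 209.02354431152344), 45.51241683959961) [[393.0, -40.29999923706055], [542.2000122070312, -186.6999969482422], [609.4000244140625, -118.19999694824219], [460.29998779296875, 28.200000762939453]]
scene blue (array([0.57073792, 0.06959457]), (121.72900390625, 166.3992462158203), 75.7540054321289) [[475.1000061035156, 31.100000381469727], [636.4000244140625, -9.899999618530273], [666.4000244140625, 108.0999984741211], [505.1000061035156, 149.10000610351562]]
```

View pics/mosaic.png

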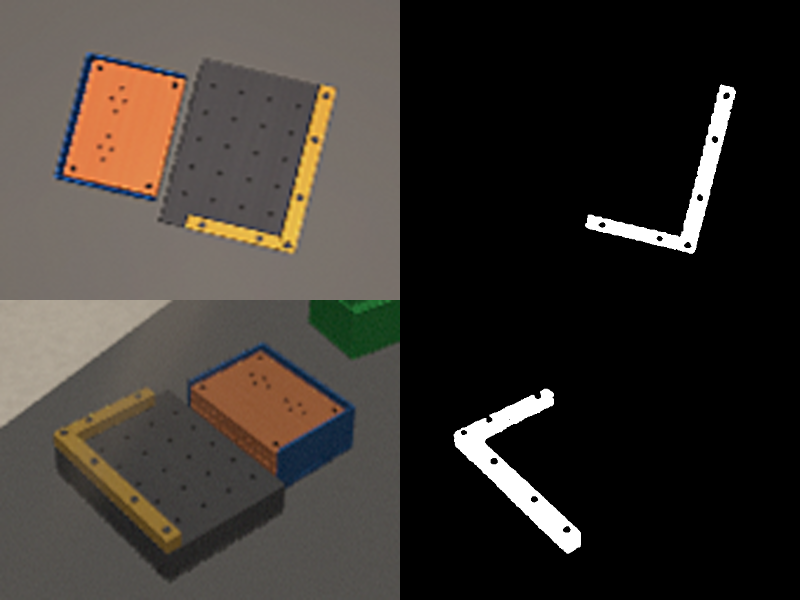

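Both views agree on layout, and the top-view sizes fit what is given (plate 122x92, tray 131x97, rail bounding box 171x106). The tray sits at -14.3° and the pallet at about -15°. Next I move above the plate.

```bash
cat >> h.py <<'E'
from scipy.spatial.transform import Rotation
def quat(th,sgn=1):
    y=sgn*np.array([np.cos(th),np.sin(th),0]); z=np.array([0,0,-1.]); 
    return Rotation.from_matrix(np.c_[np.cross(y,z),y,z]).as_quat(scalar_first=True)
TH=np.radians(-14.3); U=np.array([np.cos(TH),np.sin(TH)]); V=np.array([-U[1],U[0]])
TP=np.radians(-15.0); UP=np.array([np.cos(TP),np.sin(TP)]); VP=np.array([-UP[1],UP[0]])
def F(n=5):
    return np.mean([r.current_ft_force() for _ in range(n)],0)
E
python3 - <<'E'
from h import *
P=np.array([.5558,.0830])
q0=np.array(r.current_joint_positions()); best=[]
for s in(1,-1):
    j=kinematics.ik([*P,.25],quat(TH,s)); print(s,None if j is None else np.round(j,2))
    j2=kinematics.ik([.505,-.04,.04],quat(TP,s)); print(None if j2 is None else np.round(j2,2))
    if j is not None: best.append((np.abs(np.array(j)-q0).max(),s))
s=min(best)[1]; print("use",s)
r.goto([*P,.25],quat(TH,s)); r.grip(.6)
r.servo_line([*P,.07],feed=.12); r.wait(.3)
print(r.current_clock(),r.current_eef_pos(),F(),[np.round(r.current_ft_force(),2) for _ in range(3)],r.current_finger_gap())
t=r.current_clock(); r.servo_line([*P,.069],feed=.01); print(r.current_clock()-t,r.current_eef_pos())
E
```

```text
1 [-0.68  0.12  0.54  1.65 -0.06  1.38 -0.39]
[-0.66  0.24  0.76  2.02 -0.2   0.95 -0.06]
-1 [ 0.79  0.3  -1.18  1.6   0.28  1.43  2.48]
[ 1.04  0.44 -1.17  1.97  0.47  1.04  2.53]
use 1
5.3167 [0.55594369 0.08303801 0.07023943] [0.00439891 0.18205108 0.06999077] [array([0.  , 0.18, 0.07]), array([0.  , 0.18, 0.07]), array([0.  , 0.18, 0.07])] 0.5997258415416764
0.25 [0.55567837 0.08300113 0.06887907]
```

```bash
python3 - <<'E'
from h import *
P=np.array([.5558,.0830])
r.servo_line([*P,.045],feed=.04); r.wait(.2); f0=F()[2]; print(f0)
z=.045
while z>.030:
    z-=.0006; r.servo_line([*P,z],feed=.003); f=F()[2]-f0
    if f>.5: print(round(z,4),round(f,2),np.round(r.current_eef_pos(),4),r.current_clock())
    if f>9: break
r.wait(.3); print(F()-[0,0,f0],r.current_eef_pos(),r.current_clock(),f0,z,np.round(r.current_torque(),2))
open("state","w").write(f"{z} {f0}")
E
```

```text
0.6512918862013151
0.0384 1.27 [0.5559 0.083  0.0385] 10.3667
0.0378 4.99 [0.556  0.083  0.0385] 10.7167
0.0372 7.46 [0.5563 0.0831 0.0384] 11.0667
0.0366 11.16 [0.5567 0.0832 0.0384] 11.4167
[-2.81483013 -1.35906424 10.66103068] [0.55665155 0.0831204  0.0384099 ] 11.7167 0.6512918862013151 0.03659999999999995 [-0.14  0.79 -0.05]
```

```bash
cat >> h.py <<'E'
def drag(a,b,step=.006,feed=.03,rot=None,target=13.5,every=4):
    z,f0=map(float,open("state").read().split()); a=np.array(a);b=np.array(b)
    n=max(1,int(np.ceil(np.linalg.norm(b-a)/step)))
    for i in range(1,n+1):
        f=F()[2]-f0
        if f>22: print("ABORT",f); break
        z+=np.clip((f-target)/6000,-.0012,.001)
        p=a+(b-a)*i/n; r.servo_line([*p,z],feed=feed,rotation=rot); 
        if i%every==0 or i==n: print(i,p.round(4),round(z,4),np.round(F()-[0,0,f0],1),np.round(r.current_eef_pos(),4))
    open("state","w").write(f"{z} {f0}"); print(r.current_clock())
E
python3 - <<'E'
from h import *
P=np.array([.5558,.0830])
for _ in range(1): drag(P,P,step=.01)
drag(P,P-V*.098,every=2)
s=optics.snapshot("scene"); cv2.imwrite("pics/d1.png",cv2.resize(s["img"][150:310,150:400,::-1],None,fx=3,fy=3))
E
```

```text
1 [0.5558 0.083 ] 0.0361 [-3.7 -1.  13.1] [0.557  0.0832 0.0384]
11.9667
2 [0.553  0.0718] 0.0358 [-1.7  2.1 12.8] [0.5549 0.0736 0.0384]
4 [0.5501 0.0607] 0.0358 [-1.5  2.9 13.4] [0.552  0.0624 0.0384]
6 [0.5473 0.0495] 0.0357 [-0.9  0.7 13.4] [0.5496 0.051  0.0384]
8 [0.5444 0.0383] 0.0357 [ 0.3  0.  12. ] [0.5473 0.0394 0.0384]
10 [0.5416 0.0271] 0.0351 [ 0.6 -0.  11.6] [0.5448 0.0279 0.0381]
12 [0.5387 0.016 ] 0.0348 [ 0.7  0.7 12.8] [0.5422 0.0167 0.0378]
14 [0.5359 0.0048] 0.0346 [ 1.2  1.8 13.5] [0.5394 0.0056 0.0377]
16 [ 0.533  -0.0064] 0.0345 [ 0.3  0.7 13.5] [ 0.5365 -0.0057  0.0375]
17 [ 0.5316 -0.012 ] 0.0345 [ 0.7  1.  12.9] [ 0.5348 -0.0115  0.0374]
17.775
```

View pics/d1.png

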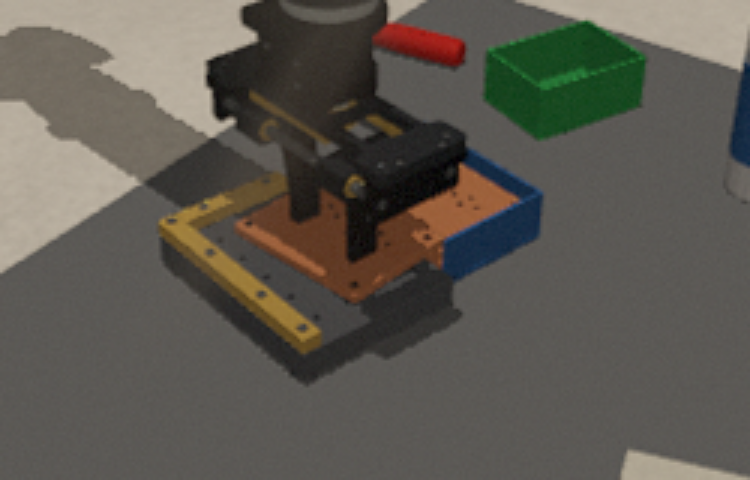

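The plate followed cleanly. It is nearly off the stack (lower-left edge at (290,260) in the crop) and roughly parallel to the end rail. I carry on to the end rail, then the side rail.

```bash
python3 - <<'E'
from h import *
A=np.array([.5316,-.0120]); B=A-VP*.033; C=B-UP*.018; D=C-VP*.003
q=quat(TP)
drag(A,B,rot=q,step=.004,every=2)
drag(B,C,step=.004,every=2)
drag(C,D,step=.003,every=1)
s=optics.snapshot("scene"); cv2.imwrite("pics/d2.png",cv2.resize(s["img"][150:310,150:400,::-1],None,fx=3,fy=3))
# lift off & look
p=np.array(r.current_eef_pos()); r.servo_line([*p[:2],.060],feed=.03); r.servo_line([*(p[:2]+[.0,.0]),.25],feed=.15); 
r.goto([.50,.25,.28],q)
print(r.current_clock())
for n,zz in(("top",.037),):
    print(copper(n,zz))
s=optics.snapshot("top"); b=BOX["top"]; cv2.imwrite("pics/d3.png",cv2.resize(s["img"][b[2]:b[3],b[0]:b[1],::-1],None,fx=5,fy=5,interpolation=2))
E
```

```text
2 [ 0.5297 -0.0191] 0.0342 [-0.  -0.2 11.1] [ 0.5327 -0.0185  0.0368]
4 [ 0.5278 -0.0262] 0.0338 [ 1.2  2.6 13.7] [ 0.5312 -0.0252  0.0368]
6 [ 0.5259 -0.0333] 0.0338 [ 0.6  1.  13.1] [ 0.5294 -0.0323  0.0368]
8 [ 0.524  -0.0403] 0.0338 [ 2.2  3.2 13.1] [ 0.5276 -0.0391  0.0368]
9 [ 0.5231 -0.0439] 0.0337 [ 1.1  3.4 14.5] [ 0.5267 -0.0419  0.0367]
20.3
2 [ 0.5161 -0.042 ] 0.0336 [ 2.8  1.3 12.7] [ 0.5206 -0.0416  0.0368]
4 [ 0.5091 -0.0401] 0.0332 [ 2.5  0.3 13.8] [ 0.5143 -0.0403  0.0369]
5 [ 0.5057 -0.0392] 0.0332 [ 3.2 -0.6 13.7] [ 0.5107 -0.0394  0.0369]
21.6333
1 [ 0.5053 -0.0407] 0.0333 [ 3.2  0.8 13.3] [ 0.5104 -0.04    0.0368]
2 [ 0.5049 -0.0421] 0.0332 [ 2.8  2.1 13.2] [ 0.51   -0.0411  0.0368]
22.1333
25.7833
(array([ 0.52240161, -0.02752513]), (92.37020111083984, 122.49368286132812), 84.61865997314453)
```

View pics/d3.png

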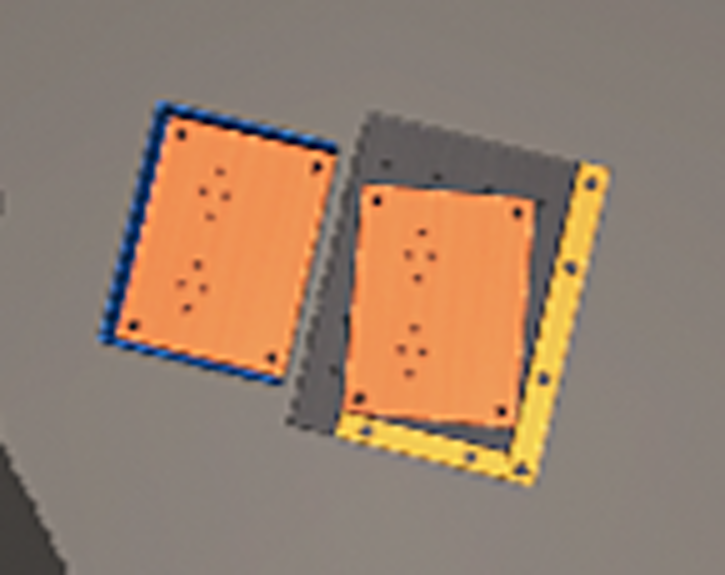

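The plate is on the pallet, touching both rails but about 9.6° askew (centre near (0.522,-0.028)). I'll square it by pushing its +y edge with both open fingertips, just below its top face. Then I nudge the +x edge towards the side rail.

```bash
cat >> h.py <<'E'
HOME=np.array([.5141,-.035])
def push(a,d,maxlen,lim,step=.0015,z=.0326):
    f0=F(); L=0; a=np.array(a)
    while L<maxlen:
        L+=step; r.servo_line([*(a+d*L),z],feed=.015); f=F()-f0; h=-f[:2]@d
        if abs(h)>.8 or f[2]>2: print(round(L,4),round(h,1),np.round(f,1),np.round(r.current_eef_pos(),4))
        if h>lim or abs(f[2])>10: break
    print("end",L,r.current_clock(),np.round(r.current_eef_pos(),4)); return L
E
python3 - <<'E'
from h import *
q=quat(TP); A=HOME+VP*.074; 
r.goto([*A,.12],q); r.servo_line([*A,.050],feed=.08); f0=F()
r.servo_line([*A,.0326],feed=.015); r.wait(.1); print(F()-f0,r.current_eef_pos(),r.current_clock())
L=push(A,-VP,.026,6)
p=A-VP*(L-.006); r.servo_line([*p,.0326],feed=.03); r.servo_line([*p,.12],feed=.12); r.goto([.50,.25,.28],q)
print(copper("top",.037),r.current_clock())
s=optics.snapshot("top"); b=BOX["top"]; cv2.imwrite("pics/d4.png",cv2.resize(s["img"][b[2]:b[3],b[0]:b[1],::-1],None,fx=5,fy=5,interpolation=2))
E
```

```text
[-0.92553134 -0.18816285  0.91266441] [0.53337529 0.03648451 0.03270902] 29.3667
0.018 1.0 [ 1.4  0.7 -0.9] [0.5286 0.0192 0.0326]
0.0195 4.8 [ 3.   4.2 -0.9] [0.5286 0.019  0.0327]
0.021 7.5 [ 3.3  6.8 -4.9] [0.5285 0.0189 0.0328]
end 0.021 32.8667 [0.5285 0.0189 0.0328]
(array([ 0.51655463, -0.03532198]), (91.1925048828125, 122.89070129394531), 75.29727935791016) 35.225
```

View pics/d4.png

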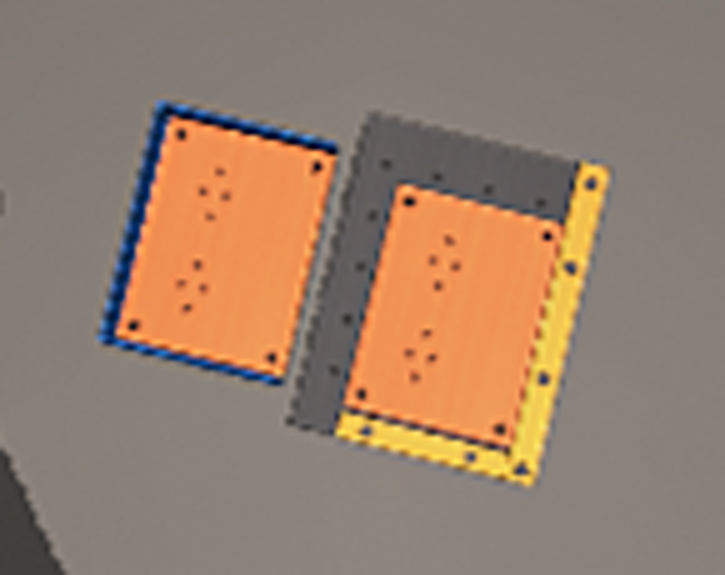

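The plate is now square (-14.7°) and flush on the end rail. A gap of about 2–3 mm remains at the side rail (dark line from (350,410) to (505,450)). I push the +x edge with the fingers shut.

```bash
python3 - <<'E'
from h import *
q=quat(TP); A=HOME+UP*.084
r.grip(0.); r.goto([*A,.12],q); r.servo_line([*A,.050],feed=.08); f0=F()
r.servo_line([*A,.0326],feed=.015); r.wait(.1); print(F()-f0,r.current_clock())
L=push(A,-UP,.024,6)
p=A-UP*(L-.006); r.servo_line([*p,.0326],feed=.03); r.servo_line([*p,.12],feed=.12); r.goto([.50,.25,.28],q)
print(copper("top",.037),r.current_clock())
s=optics.snapshot("top"); b=BOX["top"]; cv2.imwrite("pics/d5.png",cv2.resize(s["img"][b[2]:b[3],b[0]:b[1],::-1],None,fx=5,fy=5,interpolation=2))
E
```

```text
[-0.44905143 -0.41668852  0.05332962] 40.1417
0.018 4.5 [ 4.4 -0.9 -1.7] [ 0.5791 -0.0523  0.033 ]
0.0195 7.0 [ 6.9 -1.5 -2.4] [ 0.579  -0.0523  0.0335]
end 0.0195 43.3917 [ 0.579  -0.0523  0.0335]
(array([ 0.51452667, -0.0346126 ]), (91.4068832397461, 120.88645935058594), 75.21617889404297) 45.9917
```

View pics/d5.png

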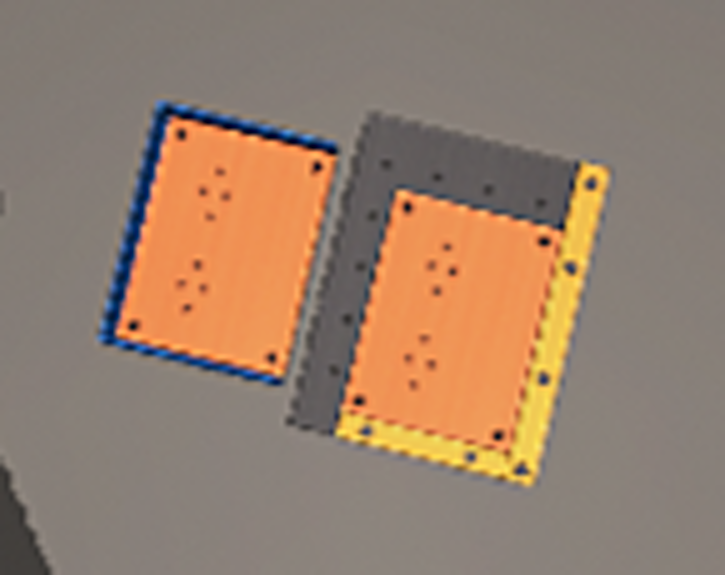

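The plate is flush on both rails and square: its centre is 0.6 mm from the computed home, within measuring error. The rest of the stack looks unchanged. I'm handing in.

```bash
python3 -c "
from cell import r
print(r.sign_off(), r.current_clock())"
```

```text
the job is handed in; nothing more can be done
the job is handed in; nothing more can be done
```

The job is handed in at about 46 s: the top plate lies in the pallet's corner, flush on both brass rails and square to about 0.2° in the last picture, with the other plates and the bystanders untouched; no verdict came back, and I finished the squaring with light pushes on the plate's edges (about 7 N) because it turned askew while being dragged.

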